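# Check the test probe on the covered contact of the continuity tester

## Task

Draw the orange test probe out of its stand and, with its blade tip under the yellow lip, lever the tester's blue cover open until it stands about upright or further, touching the cover with the probe only, not with the gripper. Then hold the probe upright with its tip on the brass spot of the sprung contact and press lightly, so that the contact sinks about half of its 12 mm travel and never bottoms. Finish while still holding the probe there like that, with the other instruments on the bench left undisturbed.

Things in the scene. Friction and masses are not known exactly. Their poses are not given: they have to be found in the camera images.
- probe: test probe, 60 g: orange handle 16 x 16 mm with green dome, black collar 22 x 22 mm, flat steel blade 10 (own y) x 5 mm (own x). Origin: blade tip (rounded, 2.5 mm radius); own z points up to the handle. Above the tip: blade 0-72 mm, collar 72-77, handle 77-145, dome to 150. Starts upright in the stand, hanging by its collar; grip about 118 mm above the tip, closing along own y or x
- stand: fixed grey probe stand: foot 90 x 76 x 14 mm with a 46 x 46 mm block, top at 88 mm; the blade sits in an 8 x 13 mm hole, 74 mm deep, in its middle, so draw the probe straight up by 80 mm or more. Origin: centre of the underside. At the start the probe's axes are the stand's axes. Stand and tester may be either way round, left or right
- tester: fixed white continuity tester, 130 (x) x 110 (y) mm, top face at 55 mm; its front faces its own -x (roughly to the robot). Origin: centre of the underside
- cover_plate: blue hinged cover, 105 mm long (x) x 80 mm wide (y), plate 4 mm thick, two side skirts, open at the front; yellow stripe on its front lip. Origin on the hinge axis; shut, its axes are the tester's, its underside is 72 mm above the bench (17 mm above the tester's top) and the lip overhangs the tester's front by 13 mm: the blade tip goes in under the lip from the front, tilted
- cover_lip (a point): middle of the lip's front edge, on the underside of the cover plate, 108 mm from the hinge axis; moves with the cover
- cover_hinge (a point): middle of the cover's hinge axis (along the tester's y), at the far side, 30 mm behind the tester's middle, 70 mm above the bench
- cover (a joint): opening angle of the cover in rad: 0 shut, 1.57 upright, stop at 2.0 leaning back. Stiff friction hinge (about 0.03 N m): it stays where it is left; lifting at the lip takes under 1 N
- contact_cap: sprung round contact under the cover: green disc 26 mm in diameter with a 15 mm brass spot in its middle. Origin: centre of its top, 15 mm in front of the tester's middle (to its -x) and 70 mm above the bench when not pressed
- contact_spot (a point): centre of the brass spot, on top of the contact; sinks with it
- contact (a joint): how far the sprung contact is pressed down, m: 0 free, 0.012 bottomed. Spring: about 1 N to start, 350 N/m more, so about 3 N at half travel and 5 N at the bottom
- scanner: loose bystander, not to be disturbed: black hand-held scanner, 67 x 202 x 46 mm, lying along own y. Origin: centre of the underside
- marker: loose bystander, not to be disturbed: blue pen, 133 mm long along own y, 11 mm thick. Origin: centre of the underside
- tweezers: loose bystander, not to be disturbed: steel tweezers, 143 mm long along own y. Origin: centre of the underside
Things that resemble listed ones, but are neither listed nor needed, are in the scene too. What is shaped like the tester but brown or red is not meant.

How it is judged:
By the outcome, as a careful person would: the job done as asked, in the order asked, and still so for the second after the job is handed in, while the arm keeps its last pose, push and grip.
It also fails if it takes over 67 s, if anything falls off the work surface, if the arm or the gripper's body presses on something with over 40 N, if the wrist force passes 120 N, or if a joint passes its speed limit or range.

## Robot

A 6-joint arm with a two-finger parallel gripper is mounted at the origin on a cart in front of the work surface, level with it; the furniture and walls round the work are solid. World frame = base frame: x ahead of the robot, y to its left, z up, the work surface at z = 0. Lengths are in m, angles in degrees, forces in N, time in s.
With the tool pointing down it reaches from about 0.4 to 0.825 m from the base axis. Payload 7 kg.
Tool frame: the origin (TCP) lies midway between the tips of the shut fingers; the grasp point (between the pads) lies r.grip_depth behind it (r.grip_depth is the distance from the TCP to the grasp point, in m); z points along the fingers, y is the line along which they close (so a half turn about z gives the same grasp; the last joint's range is limited). The gripper opens to 88 mm and grips with 3 to 60 N. Pads are 19 mm wide; open, the fingers measure 130 mm over their backs; the gripper's body (78 mm by 193 mm) begins 47 mm behind the grasp point.
Start: joints at [-53.68, 20.546, 0.682, 0, -70.136, -16.507], TCP at [0.229, -0.635, 0.227] pointing down, gripper open.
Joint ranges: [-176.03, 176.03], [-82.01, 121.73], [-58.28, 71.71], [-173.87, 95.51], [-174.79, -0.11], [-173.66, 173.66]. Speed limits (degrees/s): [136.94, 136.94, 172.46, 180, 180, 180].

## Interface

Orientations are given as [roll, pitch, yaw] about the fixed x, y, z axes, in that order (R = Rz(yaw) Ry(pitch) Rx(roll)).
In Python, from plant import r gives the robot as it stands.
- The arm moves only by the tool pendant, called after "Request:" as name(argument=value, ...), one argument or row to a line, values as JSON. Schema: {"type":"object","properties":{"plan":{"type":"object","properties":{"segments":{"type":"array","items":{"type":"array","items":{"type":"number"},"minItems":6,"maxItems":6},"minItems":1,"maxItems":12}},"additionalProperties":false,"required":["segments"]},"finger_gap":{"type":"number"},"grip_n":{"type":"number"},"only":{"type":"string"},"quiet":{"type":"boolean"},"lines":{"type":"string"}},"required":["plan"],"additionalProperties":false}. plan is an object whose key "segments" holds a list of rows, 1 to 12 of them, each of 6 numbers: dx, dy, dz in normalised numbers (1 is 0.5 m), then a rotation vector rx, ry, rz in normalised numbers (1 is 45 degrees); each row is the pose to reach, as a shift and turn from the pose commanded when the call began, along the tool's axes at that moment; what a row does not reach only later rows make up. A row lasts 1/12 s, in which the tool goes at most 0.0417 m and 7.16 degrees, less where a joint would pass 70% of its speed; a pose out of reach is approached as far as the arm can. finger_gap is the finger opening in m, set as the call begins (left out keeps the last). The fingers move at their own pace and stop on an object; grip_n is the grip in N (left out, the last holds). Time passes only in rows, so rows that do not move let the fingers close. The tool returns the time, the measured TCP pose, the force, the opening and the grip force at its end. only (a regular expression) keeps the lines of the reply that match it, lines (a string "A,B") keeps lines A to B, and quiet returns only ok. Shift and turn numbers lie between -1 and 1, and a call with a number outside is refused. Input that does not fit is refused with a message, and nothing moves.
- r.get_state(): the state, without advancing time (a new reading comes with each control period).
- r.capture(name): name is "scene" or "top"; returns a dict with "frame" (420x560x3 uint8, red, green, blue), "z_map" (420x560 float32, m along the optical axis (not along the pixel's ray), 0 where there is no reading), "fx", "fy", "cx", "cy" (pixels), "cam_to_world" (4x4, takes a point from camera to world coordinates). Camera axes: x right, y down, z forward; pixel columns grow to the right and rows downward; lengths in m; the calibration is good to about 2 mm. A picture is of the moment at which its call begins.
- r.close_job(): hands the job in; it is judged then, once.
The state is a dict: "time_s": time; "joints": joint angles; "qd": joint speeds; "joint_torque": joint torques, N m; "tcp_pos": TCP position; "eef_rot": TCP orientation; "contact_force": force on the tool from outside, world axes, zero at the start; "moment": the same for the moment, N m; "gripper_width": finger opening in m; "gripper_force": force on a finger pad.
Only numpy, scipy, OpenCV 4.12 (cv2) and the standard library are available. Lean on these libraries where they do the work, as an engineer would, in place of code of your own. Each camera call takes 0.05 s, during which the arm holds its last target. There are 200 camera calls.

## Working session

There is one attempt and no reset: what is moved stays moved. The work goes in short steps, Python scripts to look and compute and a tool call to move; the robot and the scene stay as the last step left them, time stands still between calls to the robot, and variables do not carry over. Pictures are saved under pics/ and viewed, at most 11 in all, crops included, and the job is handed in when it is done.

```bash
ls; mkdir -p pics; python3 - <<'E'
from plant import r
import cv2,numpy as np
for n in("scene","top"):
    c=r.capture(n); cv2.imwrite(f"pics/{n}0.png",c["frame"][:,:,::-1]); np.savez(f"{n}0.npz",**c)
    print(n,c["fx"],c["cx"],c["cy"],np.round(c["cam_to_world"],3).tolist())
print(r.get_state(),r.grip_depth)
E
```

```text
pics
scene 444.97813889764143 284.82653953811854 212.10971163690027 [[0.695, -0.352, 0.627, -0.154], [-0.719, -0.33, 0.612, -0.68], [-0.008, -0.876, -0.482, 0.626], [0.0, 0.0, 0.0, 1.0]]
top 424.1779640688275 281.55245808138545 209.0409536577186 [[-0.029, -0.996, 0.088, 0.434], [-0.999, 0.031, 0.021, 0.005], [-0.023, -0.088, -0.996, 1.344], [0.0, 0.0, 0.0, 1.0]]
{'time_s': 0.1, 'joints': array([-5.36812296e+01,  2.05868886e+01,  6.38470613e-01, -1.53755586e-02,
       -7.01362547e+01, -1.65073442e+01]), 'qd': array([-0.03055645,  0.0616919 ,  0.15769058,  0.00553844, -0.02160454,
       -0.01279594]), 'joint_torque': array([-3.06886621e-03, -5.84163952e+01,  2.93751329e+01,  7.01552019e+00,
        1.01145194e-02, -5.74487035e-05]), 'tcp_pos': array([ 0.22859047, -0.63464841,  0.22572461]), 'eef_rot': array([ 1.79914710e+02, -1.02016099e-02, -1.60193801e+02]), 'contact_force': array([-0.23188768,  0.22050162,  0.22594548]), 'moment': array([-0.00474917, -0.03949368,  0.00397896]), 'gripper_force': 0.0, 'gripper_width': 0.08729514017601168} 0.0188
```

View pics/scene0.png

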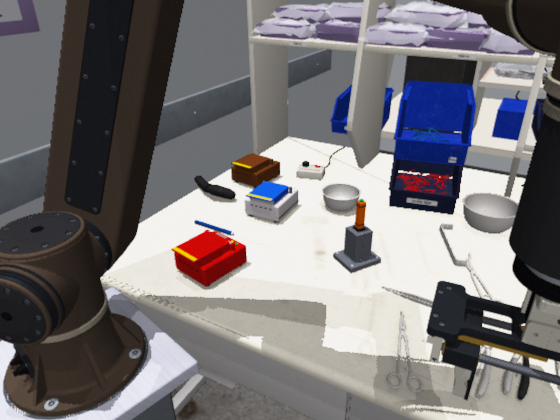

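View pics/top0.png

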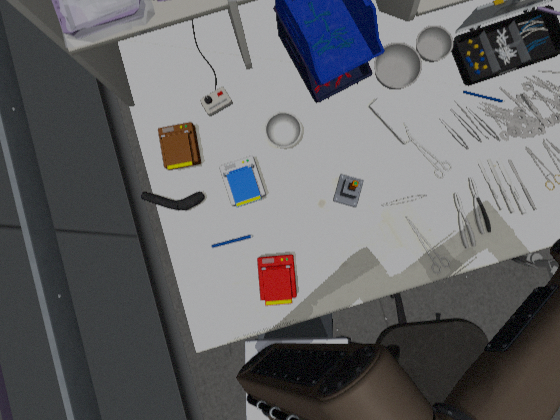

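The top view shows the white tester with its blue cover at about (243,182), yellow lip at (248,203), the stand with the probe at (348,190), the pen at (232,241), the scanner at (175,200) and a bowl at (284,130). In the scene view the probe is at (360,215) and the tester at (271,199).

```bash
cat > h.py <<'E'
import numpy as np,cv2
def pts(c):
    h,w=c["z_map"].shape; v,u=np.mgrid[:h,:w]; z=c["z_map"]
    P=np.stack([(u-c["cx"])/c["fx"]*z,(v-c["cy"])/c["fy"]*z,z,np.ones_like(z)],-1)@c["cam_to_world"].T
    return P[...,:3]
def hsv(c): return cv2.cvtColor(c["frame"],cv2.COLOR_RGB2HSV).astype(int)
def rect(P):  # min-area rectangle of xy
    (x,y),(a,b),t=cv2.minAreaRect((P[:,:2]*1000).astype(np.float32)); return np.round([x,y,a,b,t],1)
E
python3 - <<'E'
from h import *
for n,boxT,boxS in(("top",(215,265,150,212),(330,368,170,212)),("scene",(240,305,172,225),(330,385,190,275))):
    c=dict(np.load(n+"0.npz")); P=pts(c); H=hsv(c); V=P[...,2]
    def box(b): m=np.zeros(V.shape,bool); m[b[2]:b[3],b[0]:b[1]]=1; return m&(c["z_map"]>0)
    T=box(boxT);S=box(boxS)
    blue=T&(H[...,0]>95)&(H[...,0]<125)&(H[...,1]>140)
    yel=T&(H[...,0]>20)&(H[...,0]<35)&(H[...,1]>140)
    org=S&(H[...,0]<20)&(H[...,1]>150)
    grn=S&(H[...,0]>35)&(H[...,0]<90)&(H[...,1]>100)
    for k,m in dict(blue=blue,yel=yel,org=org,grn=grn,blocktop=S&(abs(V-.088)<.006)&(H[...,1]<90),foot=S&(abs(V-.014)<.005),tester=T&(V>.03)&(V<.09),ttop=T&(abs(V-.055)<.006)).items():
        Q=P[m]
        if len(Q)>3: print(n,k,len(Q),np.round(Q.mean(0),4),"z",np.round(np.percentile(Q[:,2],[2,50,98]),4),rect(Q))
    Q=P[blue|yel]; Q=Q[Q[:,2]>.066]; print("blue+yel",rect(Q))
E
```

```text
top blue 805 [0.627  0.1463 0.0784] z [0.0732 0.0784 0.0838] [627.4 146.8  97.7  78.9  16.9]
top yel 57 [0.5818 0.1314 0.078 ] z [0.0604 0.079  0.0824] [628.  124.6  64.2 138.6  83.3]
top org 45 [ 0.6034 -0.1755  0.1372] z [0.0819 0.1466 0.1661] [ 618.7 -185.    15.4   49.3   61.3]
top grn 8 [ 0.6057 -0.1779  0.1682] z [0.1637 0.1692 0.1707] [ 605.2 -178.     6.5    5.9   74.5]
top blocktop 159 [ 0.6014 -0.1754  0.0896] z [0.0838 0.0898 0.0937] [ 604.4 -178.3   46.6   45.9   71.5]
top foot 326 [ 0.5983 -0.1719  0.0151] z [0.0101 0.0155 0.0189] [ 601.5 -188.   111.    90.2   72.8]
top tester 1574 [0.635  0.1488 0.0703] z [0.0517 0.076  0.0831] [636.  150.3 143.5 110.   16.8]
top ttop 541 [0.6584 0.1544 0.0568] z [0.0506 0.057  0.0608] [641.9 152.  131.2 110.1  16.7]
blue+yel [622.7 145.4 107.4  78.9  16.9]
scene blue 486 [0.6295 0.1416 0.0718] z [0.0439 0.0743 0.0768] [684.2 195.  288.4 104.3  40.5]
scene yel 28 [0.5781 0.1327 0.0748] z [0.0728 0.0749 0.0765] [577.7 133.2  11.4  67.3  14.2]
scene org 229 [ 0.6031 -0.1822  0.128 ] z [0.0928 0.1288 0.1604] [ 737.7 -105.9  326.4   18.9   29.4]
scene grn 9 [ 0.6066 -0.1794  0.1636] z [0.1614 0.1639 0.165 ] [ 607.  -179.1    8.5    4.7   37.2]
scene blocktop 194 [ 0.5992 -0.1836  0.0866] z [0.083  0.0865 0.0922] [ 605.4 -179.9   49.8   46.3   73.4]
scene foot 545 [ 0.6408 -0.1388  0.0131] z [0.0094 0.0128 0.0185] [697.7 -75.1 383.3 106.8  48.2]
scene tester 1395 [0.6321 0.1528 0.0569] z [0.0312 0.0537 0.0764] [677.9 196.9 289.1 157.7  52.8]
scene ttop 355 [0.6346 0.1433 0.053 ] z [0.0492 0.053  0.0596] [672.6 185.6 259.4 154.5  50.4]
blue+yel [621.7 147.1 114.4  87.5  16.7]
```

```bash
python3 - <<'E'
from h import *
c=dict(np.load("top0.npz")); P=pts(c); H=hsv(c)
m=np.zeros(H.shape[:2],bool); m[168:214,326:370]=1
m&=(H[...,2]<190)&(P[...,2]<.03)&(P[...,2]>.006); m=cv2.morphologyEx(m.astype(np.uint8),cv2.MORPH_OPEN,np.ones((2,2)))
n,l,s,_=cv2.connectedComponentsWithStats(m); k=1+s[1:,4].argmax(); print(s[k],rect(P[l==k]))
cv2.imwrite("pics/foot.png",cv2.resize(c["frame"][160:220,320:380,::-1],(480,480),interpolation=cv2.INTER_CUBIC))
# bystanders / neighbours
V=P[...,2]
for name,b in dict(pen=(205,260,230,252),red=(250,305,248,310),bowl=(262,306,108,152),scan=(138,208,188,212)).items():
    q=np.zeros(V.shape,bool); q[b[2]:b[3],b[0]:b[1]]=1; q&=(H[...,2]<120)|(H[...,1]>120) if name!="bowl" else V>.015
    print(name,rect(P[q]),np.percentile(V[q],98).round(3))
E
```

```text
[334 176  30  33 387] [ 524.3 -124.    97.9  298.9   53. ]
pen [457.9 194.4   9.7 122.3  12.6] 0.017
red [349.5  49.8 163.6 116.    3.7] 0.084
bowl [644.1  25.7 112.1 417.7  87.9] 0.059
scan [603.1 396.6 842.9 129.1  75.4] 0.05
```

View pics/foot.png

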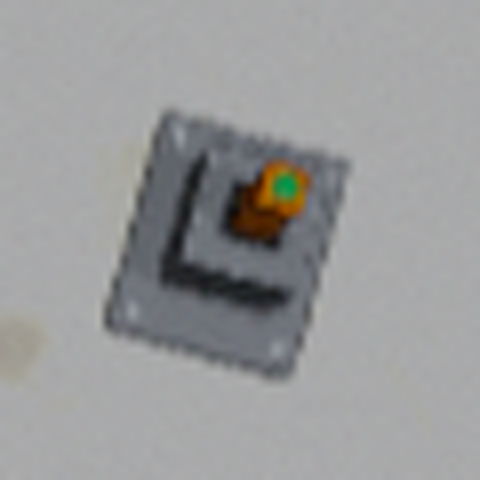

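```bash
cat >> h.py <<'E'
from scipy.spatial.transform import Rotation as Ro
D=np.array
def tool(psi,t):
    p,t=np.radians([psi,t]); f=D([np.cos(p),np.sin(p),0]); u=D([0,0,1.])
    y=D([-np.sin(p),np.cos(p),0]); z=f*np.sin(t)-u*np.cos(t)
    return np.stack([np.cross(y,z),y,z],1)
def cur(s): return D(s["tcp_pos"]),Ro.from_euler("xyz",s["eef_rot"],degrees=True).as_matrix()
def rel(s,pos,R):
    p,C=cur(s); return np.r_[np.round(C.T@(D(pos)-p),4),np.round(Ro.from_matrix(C.T@R).as_rotvec(degrees=True),2)]
TC=D([.642,.1525,0]);PSI=16.8
def tw(x,z,y=0): # tester xz to world
    p=np.radians(PSI); return TC+D([np.cos(p)*x-np.sin(p)*y,np.sin(p)*x+np.cos(p)*y,z])
def tip(s,off=.1): # probe tip, if aligned with tool z
    p,C=cur(s); return p+C[:,2]*off
E
python3 - <<'E'
from h import *
from plant import r
s=r.get_state()
print(rel(s,[.605,-.179,.227],tool(-17,0)))
print(rel(s,[.605,-.179,.115],tool(-17,0)))
E
```

```text
[-5.085e-01  3.012e-01 -9.000e-04  8.000e-02 -4.000e-02  3.681e+01]
[-0.5086  0.301   0.1111  0.08   -0.04   36.81  ]
```

The manual's scale: shifts go in shares of 0.5 m and turns go in shares of 45 degrees. Converting my numbers, -0.39 m / 0.5 = -0.78, -0.36 m / 0.5 = -0.72, 30 degrees / 45 = 0.6667.

Request:
pendant(
  plan={"segments": [[-0.04, 0.024, 0, 0, 0, 0.0444], [-0.1, 0.06, 0, 0, 0, 0.0889], [-0.16, 0.096, 0, 0, 0, 0.1556], [-0.23, 0.134, 0, 0, 0, 0.2222], [-0.3, 0.174, 0, 0, 0, 0.2889], [-0.37, 0.216, 0, 0, 0, 0.3333], [-0.44, 0.26, 0, 0, 0, 0.4], [-0.51, 0.302, 0, 0, 0, 0.4444], [-0.58, 0.344, 0, 0, 0, 0.5111], [-0.65, 0.386, 0, 0, 0, 0.5556], [-0.72, 0.428, 0, 0, 0, 0.6222], [-0.78, 0.464, 0, 0, 0, 0.6667]]},
  finger_gap=0.086,
)

```text
time_s: 1.1
tcp_pos: [0.5181, -0.2823, 0.2264]
eef_rot: [180.0, -0.0, 169.7]
contact_force: [-0.3, -1.1, -0.1]
gripper_width: 0.086
gripper_force: 0.0
```

Request:
pendant(
  plan={"segments": [[-0.06, 0.034, 0, 0, 0, 0.0444], [-0.12, 0.07, 0, 0, 0, 0.0889], [-0.17, 0.1, 0, 0, 0, 0.1333], [-0.21, 0.124, 0, 0, 0, 0.1511], [-0.237, 0.138, 0, 0, 0, 0.1511], [-0.237, 0.138, 0, 0, 0, 0.1511], [-0.237, 0.138, 0, 0, 0, 0.1511]]},
)

```text
time_s: 1.68
tcp_pos: [0.646, -0.237, 0.2253]
eef_rot: [-180.0, -0.1, 163.1]
contact_force: [-0.6, -0.6, -0.4]
gripper_width: 0.086
gripper_force: 0.0
```

```bash
python3 - <<'E'
from h import *
from plant import r
s=r.get_state();print(s["tcp_pos"],s["eef_rot"],s["contact_force"])
print(rel(s,[.605,-.179,.115],tool(-17,0)))
E
```

```text
[ 0.64603972 -0.23703827  0.22525979] [-1.79989850e+02 -1.12421235e-01  1.63062156e+02] [-0.5992166  -0.60380462 -0.41927853]
[ 0.056   0.0436  0.1104 -0.01   -0.11    0.06  ]
```

To row units: 0.11 m / 0.5 = 0.22, 0.105 m / 0.5 = 0.21.

Request:
pendant(
  plan={"segments": [[0.05, 0.04, 0, 0, 0, 0], [0.09, 0.07, 0, 0, 0, 0], [0.112, 0.0872, 0, 0, 0, 0], [0.112, 0.0872, 0, 0, 0, 0], [0.112, 0.0872, 0.06, 0, 0, 0], [0.112, 0.0872, 0.12, 0, 0, 0], [0.112, 0.0872, 0.18, 0, 0, 0], [0.112, 0.0872, 0.21, 0, 0, 0], [0.112, 0.0872, 0.22, 0, 0, 0], [0.112, 0.0872, 0.22, 0, 0, 0]]},
)

```text
time_s: 2.52
tcp_pos: [0.604, -0.1802, 0.1154]
eef_rot: [-180.0, -0.1, 163.0]
contact_force: [1.4, 0.2, 0.7]
gripper_width: 0.0863
gripper_force: 0.0
```

```bash
python3 - <<'E'
from h import *
from plant import r
s=r.get_state();print(rel(s,[.605,-.179,.115],tool(-17,0)))
c=r.capture("scene");cv2.imwrite("pics/grasp.png",cv2.resize(c["frame"][90:300,260:480,::-1],(660,630))[:600])
E
```

```text
[-0.0006  0.0015  0.0004 -0.05   -0.14   -0.02  ]
```

View pics/grasp.png

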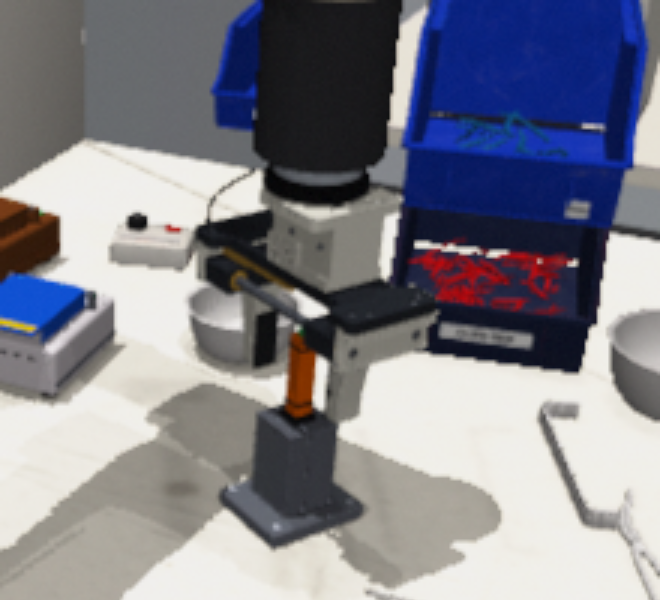

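The picture shows the fingers straddling the orange handle (crop (300,375)) above the stand; closing.

Request:
pendant(
  plan={"segments": [[0, 0, 0, 0, 0, 0], [0, 0, 0, 0, 0, 0], [0, 0, 0, 0, 0, 0], [0, 0, 0, 0, 0, 0], [0, 0, 0, 0, 0, 0], [0, 0, 0, 0, 0, 0], [0, 0, 0, 0, 0, 0], [0, 0, 0, 0, 0, 0], [0, 0, 0, 0, 0, 0], [0, 0, 0, 0, 0, 0]]},
  finger_gap=0.005,
  grip_n=12,
)

```text
time_s: 3.4
tcp_pos: [0.6051, -0.1795, 0.1165]
eef_rot: [180.0, -0.0, 163.0]
contact_force: [0.6, -0.4, 0.2]
gripper_width: 0.0248
gripper_force: 0.0
```

Request:
pendant(
  plan={"segments": [[0, 0, 0, 0, 0, 0], [0, 0, 0, 0, 0, 0], [0, 0, 0, 0, 0, 0], [0, 0, 0, 0, 0, 0]]},
  grip_n=40,
)

```text
time_s: 3.73
tcp_pos: [0.605, -0.1795, 0.1165]
eef_rot: [-180.0, -0.0, 163.0]
contact_force: [-0.5, -0.2, -0.2]
gripper_width: 0.0158
gripper_force: 40.0
```

To row units: -0.12 m / 0.5 = -0.24, -0.115 m / 0.5 = -0.23.

Request:
pendant(
  plan={"segments": [[0, 0, -0.01, 0, 0, 0], [0, 0, -0.04, 0, 0, 0], [0, 0, -0.08, 0, 0, 0], [0, 0, -0.12, 0, 0, 0], [0, 0, -0.16, 0, 0, 0], [0, 0, -0.2, 0, 0, 0], [0, 0, -0.23, 0, 0, 0], [0, 0, -0.24, 0, 0, 0], [0, 0, -0.24, 0, 0, 0], [0, 0, -0.24, 0, 0, 0]]},
)

```text
time_s: 4.57
tcp_pos: [0.6047, -0.1794, 0.236]
eef_rot: [180.0, -0.0, 163.0]
contact_force: [0.1, -0.4, -1.6]
gripper_width: 0.016
gripper_force: 40.0
```

```bash
python3 - <<'E'
from h import *
from plant import r
s=r.get_state();print(s["contact_force"],s["gripper_width"],tip(s))
c=r.capture("scene");cv2.imwrite("pics/lift.png",cv2.resize(c["frame"][90:290,260:480,::-1],(660,600)))
P=pts(c);H=hsv(c);m=np.zeros(H.shape[:2],bool);m[90:290,300:440]=1
o=m&(H[...,0]<20)&(H[...,1]>150);Q=P[o];print(len(Q),Q.mean(0),Q[:,2].min(),Q[:,2].max());v,u=np.where(o);print(u.min(),u.max(),v.min(),v.max())
print(rel(s,tw(-.20,.28),tool(PSI,0)))
E
```

```text
[ 0.07713422 -0.37296982 -1.55643324] 0.015957109589056197 [ 0.6047105  -0.17933441  0.13603764]
204 [ 0.60510346 -0.17371316  0.25891578] 0.029517516542606148 0.6262308428988175
316 434 125 189
[ 2.276e-01  2.170e-01 -4.380e-02  3.000e-02 -2.000e-02 -3.380e+01]
```

View pics/lift.png

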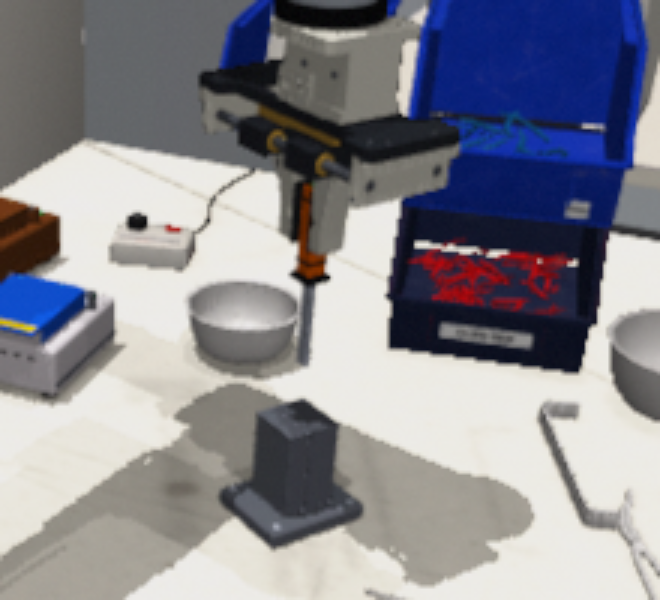

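The probe hangs straight from the gripper, its tip at crop (304,364), clear of the empty stand. Moving to the front of the tester.

To row units: 0.2276 m / 0.5 = 0.4552, 0.217 m / 0.5 = 0.434, -33.8 degrees / 45 = -0.7511.

Request:
pendant(
  plan={"segments": [[0.02, 0.02, -0.04, 0, 0, -0.0222], [0.06, 0.06, -0.09, 0, 0, -0.0889], [0.11, 0.104, -0.12, 0, 0, -0.1778], [0.16, 0.152, -0.12, 0, 0, -0.2667], [0.21, 0.2, -0.12, 0, 0, -0.3556], [0.26, 0.248, -0.12, 0, 0, -0.4444], [0.31, 0.296, -0.12, 0, 0, -0.5333], [0.36, 0.344, -0.12, 0, 0, -0.6222], [0.41, 0.392, -0.12, 0, 0, -0.7], [0.44, 0.42, -0.12, 0, 0, -0.7511], [0.4552, 0.434, -0.12, 0, 0, -0.7511], [0.4552, 0.434, -0.12, 0, 0, -0.7511]]},
)

```text
time_s: 5.62
tcp_pos: [0.4497, 0.0957, 0.2959]
eef_rot: [180.0, -0.1, -163.1]
contact_force: [0.7, 0.1, -1.8]
gripper_width: 0.0158
gripper_force: 40.0
```

```bash
python3 - <<'E'
from h import *
from plant import r
s=r.get_state();print(s["joints"],s["contact_force"],tip(s))
c=dict(np.load("top0.npz"))
for t in (30,40,45):
    R=tool(PSI,t); print(t,rel(s,tw(-.12,.062)-.1005*R[:,2]+[0,0,.07],R))
E
```

```text
[ 3.66455397e+01 -2.65950189e+00 -1.83994182e+01 -2.38435138e-02
 -7.43104223e+01 -1.09735817e+02] [ 0.65461771  0.1348514  -1.79117216] [0.44963136 0.09566947 0.19587317]
30 [-3.030e-02 -1.200e-03  7.680e-02  3.000e-02 -3.006e+01  1.000e-01]
40 [-1.600e-02 -1.200e-03  8.690e-02  4.000e-02 -4.006e+01  1.000e-01]
45 [-9.500e-03 -1.200e-03  9.280e-02  4.000e-02 -4.506e+01  1.000e-01]
```

To row units: 0.087 m / 0.5 = 0.174, 0.08 m / 0.5 = 0.16, -40 degrees / 45 = -0.8889.

Request:
pendant(
  plan={"segments": [[0, 0, 0.02, 0, -0.0889, 0], [-0.01, 0, 0.04, 0, -0.2, 0], [-0.014, 0, 0.06, 0, -0.3111, 0], [-0.02, 0, 0.08, 0, -0.4222, 0], [-0.024, 0, 0.1, 0, -0.5333, 0], [-0.028, 0, 0.12, 0, -0.6444, 0], [-0.032, 0, 0.14, 0, -0.7556, 0], [-0.032, -0.002, 0.16, 0, -0.8444, 0], [-0.032, -0.002, 0.174, 0, -0.8889, 0], [-0.032, -0.002, 0.174, 0, -0.8889, 0], [-0.032, -0.002, 0.174, 0, -0.8889, 0]]},
)

```text
time_s: 6.53
tcp_pos: [0.4922, 0.0787, 0.2517]
eef_rot: [177.9, 36.9, -163.3]
contact_force: [1.0, -0.3, -0.5]
gripper_width: 0.0154
gripper_force: 40.0
```

```bash
python3 - <<'E'
from h import *
from plant import r
s=r.get_state();print(s["joints"],s["contact_force"],tip(s,.1005))
R=tool(PSI,40); print(rel(s,tw(-.12,.062)-.1005*R[:,2]+[0,0,.07],R)); print(rel(s,tw(-.11,.055)-.1005*R[:,2],R))
E
```

```text
[  35.67493597  -19.13107621  -58.24242136   32.1641904   -17.55558199
 -136.22813405] [ 0.96296925 -0.2569966  -0.46594214] [0.54883829 0.09955281 0.17131923]
[ 0.0415  0.0264  0.0232  2.02   -3.14   -0.14  ]
[ 0.0797  0.024   0.0908  2.02   -3.14   -0.14  ]
```

```bash
cat > kin.py <<'E'
from h import *
from scipy.optimize import least_squares
LO=D([-176.03,-82.01,-58.28,-173.87,-174.79,-173.66]);HI=D([176.03,121.73,71.71,95.51,-.11,173.66])
A=lambda ax,d:Ro.from_euler(ax,d,degrees=True).as_matrix()
def rot(q,s4=1,k=None):
    return A("z",q[0])@A("y",q[1]-q[2])@A("x",s4*q[3])@A("y",-q[4])
DATA=[([-53.681,20.587,.638,-.015,-70.136,-16.507],[.22859,-.63465,.22572],[179.915,-.01,-160.194]),
([36.6455,-2.6595,-18.3994,-.0238,-74.3104,-109.7358],[.4497,.0957,.2959],[180,-.1,-163.1]),
([35.67494,-19.13108,-58.24242,32.16419,-17.55558,-136.22813],[.4922,.0787,.2517],[177.9,36.9,-163.3])]
def rowsA(q,s4):
    Z=A("z",q[0]);M2=Z@A("y",q[1]);M3=Z@A("y",q[1]-q[2]);W=rot(q,s4)
    return np.stack([Z[:,0],Z[:,1],Z[:,2],M2[:,2],M3[:,0],M3[:,2],W[:,0]],1)
E
python3 - <<'E'
from kin import *
for s4 in(1,-1):
    for q,p,e in DATA:
        E=Ro.from_euler("xyz",e,degrees=True).as_matrix(); W=rot(q,s4)
        # residual rot after wrist: W^T E should be a pure x rotation (q6) times constant
        print(s4,np.round(W[:,0],3),np.round(E[:,2],3),np.round(np.degrees(np.arctan2((W.T@E)[2,1],(W.T@E)[1,1])),1),q[5])
    B=np.vstack([rowsA(q,s4) for q,_,_ in DATA]);b=np.hstack([p for _,p,_ in DATA])
    x,res,rk,sv=np.linalg.lstsq(B,b,rcond=None); print(np.round(x,3),rk,np.round(sv,3),np.round((B@x-b)*1000,1))
E
```

```text
1 [-0.001  0.001 -1.   ] [-0.001  0.001 -1.   ] -73.5 -16.507
1 [-0.    -0.001 -1.   ] [-0.002 -0.001 -1.   ] 19.8 -109.7358
1 [ 0.376  0.468 -0.8  ] [ 0.564  0.208 -0.799] -14.9 -136.22813
[ 0.595 -0.197 -0.833  0.487 -0.293  0.462 -0.096] 7 [3.385 2.45  1.734 0.645 0.279 0.188 0.048] [ -2.7  -5.3  27.2   2.1  -5.2 -22.4  -7.3   7.9  -4.8]
-1 [-0.001  0.001 -1.   ] [-0.001  0.001 -1.   ] -73.5 -16.507
-1 [-0.001 -0.    -1.   ] [-0.002 -0.001 -1.   ] 19.7 -109.7358
-1 [ 0.564  0.207 -0.8  ] [ 0.564  0.208 -0.799] 46.2 -136.22813
[ 0.332 -0.189 -0.151  0.558  0.073  0.151  0.249] 7 [3.385 2.45  1.734 0.645 0.279 0.188 0.048] [  3.2   0.5  14.6  -2.3   1.8 -12.    2.8  -5.1  -2.6]
```

```bash
python3 - <<'E'
from kin import *
def rows(q):
    Z=A("z",q[0]);M3=Z@A("y",q[1]-q[2]);M4=M3@A("x",-q[3]);W=rot(q,-1)
    return np.stack([Z[:,2],(Z@A("y",q[1]))[:,2],M3[:,0],M4[:,1],W[:,0],Z[:,0],Z[:,1],M3[:,2]],1)
B=np.vstack([rows(q) for q,_,_ in DATA]);b=np.hstack([p for _,p,_ in DATA])
for cols in([0,1,2,3,4],[0,1,2,3,4,5],[0,1,2,3,4,6],[0,1,2,3,4,7]):
    x=np.linalg.lstsq(B[:,cols],b,rcond=None)[0]; print(cols,np.round(x,4),np.round((B[:,cols]@x-b)*1000,1))
E
```

```text
[0, 1, 2, 3, 4] [ 0.1988  0.6017  0.4636 -0.1918  0.3781] [ 0. -0.  0.  0. -0. -0. -0.  0.  0.]
[0, 1, 2, 3, 4, 5] [ 1.989e-01  6.017e-01  4.637e-01 -1.918e-01  3.782e-01 -1.000e-04] [ 0. -0.  0.  0. -0. -0. -0.  0. -0.]
[0, 1, 2, 3, 4, 6] [ 1.989e-01  6.017e-01  4.636e-01 -1.917e-01  3.782e-01 -1.000e-04] [ 0. -0.  0. -0. -0. -0. -0.  0. -0.]
[0, 1, 2, 3, 4, 7] [ 1.990e-01  6.017e-01  4.636e-01 -1.918e-01  3.782e-01 -1.000e-04] [ 0. -0.  0.  0. -0. -0. -0.  0.  0.]
```

```bash
cat >> kin.py <<'E'
K=D([.1988,.6017,.4636,-.1918,.3781])
def fk(q):
    Z=A("z",q[0]);M3=Z@A("y",q[1]-q[2]);W=rot(q,-1)
    p=np.stack([Z[:,2],(Z@A("y",q[1]))[:,2],M3[:,0],(M3@A("x",-q[3]))[:,1],W[:,0]],1)@K
    T=W@A("x",-q[5]-90); return p,np.stack([-T[:,2],T[:,1],T[:,0]],1)
def ik(p,R,q0):
    f=lambda q:np.r_[(fk(q)[0]-p)*10,Ro.from_matrix(fk(q)[1].T@R).as_rotvec()]
    o=least_squares(f,np.clip(q0,LO+.5,HI-.5),bounds=(LO,HI),x_scale=30.); return o.x,np.abs(o.fun).max()
E
python3 - <<'E'
from kin import *
q,p,e=DATA[2]; print(fk(q)[0]-p, Ro.from_matrix(fk(q)[1].T@Ro.from_euler("xyz",e,degrees=True).as_matrix()).magnitude())
q0=D(DATA[1][0])
pts_=[(-.10,.055),(-.069,.055),(-.069,.09),(-.05,.13),(-.01,.16),(.03,.165)]
for t in(20,25,30,35,40):
  for az in(-60,-30,0,30,60):
    R=tool(PSI+az,t)@A("z",az) ; q=q0; out=[]
    for x,z in pts_[::-1]:
        q,e=ik(tw(x,z)-.1005*R[:,2],R,q); out.append("%.3f"%e+("" if e>1e-3 else "(%d,%d,%d)"%(q[2],q[3],q[4])))
    print(t,az,out)
E
```

```text
[-1.19702062e-05  3.69258654e-05  2.34684289e-05] 0.0007614015930225529
20 -60 ['0.000(-15,23,-60)', '0.000(-20,23,-59)', '0.000(-28,24,-55)', '0.000(-34,26,-50)', '0.000(-37,28,-45)', '0.000(-40,28,-45)']
20 -30 ['0.000(-22,21,-48)', '0.000(-28,22,-47)', '0.000(-35,24,-43)', '0.000(-42,28,-37)', '0.000(-46,32,-32)', '0.000(-49,32,-32)']
20 0 ['0.000(-20,8,-44)', '0.000(-25,8,-43)', '0.000(-33,10,-38)', '0.000(-39,12,-32)', '0.000(-43,15,-26)', '0.000(-46,16,-26)']
20 30 ['0.000(-9,-9,-53)', '0.000(-14,-9,-51)', '0.000(-20,-9,-47)', '0.000(-25,-10,-42)', '0.000(-28,-11,-37)', '0.000(-31,-11,-37)']
20 60 ['0.000(3,-18,-68)', '0.000(-1,-18,-66)', '0.000(-8,-19,-62)', '0.000(-13,-20,-57)', '0.000(-15,-21,-53)', '0.000(-18,-21,-53)']
25 -60 ['0.000(-20,29,-58)', '0.000(-25,29,-58)', '0.000(-33,31,-54)', '0.000(-38,33,-49)', '0.000(-42,36,-44)', '0.000(-45,36,-45)']
25 -30 ['0.000(-31,30,-42)', '0.000(-36,31,-42)', '0.000(-43,35,-38)', '0.000(-50,41,-32)', '0.000(-54,50,-26)', '0.000(-57,50,-27)']
25 0 ['0.000(-27,12,-35)', '0.000(-33,14,-34)', '0.000(-41,17,-30)', '0.000(-48,22,-23)', '0
[... 1323 characters left out ...]
(-28,-32,-34)', '0.000(-29,-37,-31)', '0.000(-32,-37,-32)']
35 60 ['0.000(3,-35,-68)', '0.000(-1,-36,-67)', '0.000(-7,-37,-65)', '0.000(-11,-39,-61)', '0.000(-12,-40,-58)', '0.000(-15,-40,-58)']
40 -60 ['0.000(-33,49,-57)', '0.000(-38,48,-58)', '0.000(-44,49,-56)', '0.000(-49,52,-52)', '0.033', '0.044']
40 -30 ['0.023', '0.033', '0.083', '0.168', '0.222', '0.258']
40 0 ['0.046', '0.052', '0.096', '0.129', '0.158', '0.144']
40 30 ['0.000(-16,-34,-39)', '0.000(-20,-35,-39)', '0.000(-25,-38,-38)', '0.000(-28,-43,-35)', '0.000(-28,-48,-34)', '0.000(-31,-49,-35)']
40 60 ['0.000(3,-41,-70)', '0.000(-1,-42,-69)', '0.000(-6,-43,-67)', '0.000(-10,-44,-64)', '0.000(-12,-46,-61)', '0.000(-15,-46,-61)']
```

```bash
python3 - <<'E'
from kin import *
from plant import r
s=r.get_state(); print("back",rel(s,[.4497,.0957,.2959],tool(PSI,0)))
class S(dict):pass
R0=tool(PSI,0); p0=D([.4497,.0957,.2959])
s2=dict(tcp_pos=p0,eef_rot=Ro.from_matrix(R0).as_euler("xyz",degrees=True))
R=tool(PSI+30,40)@A("z",30); tgt=tw(-.115,.09)-.1005*R[:,2]; d=rel(s2,tgt,R); print("tilt",d)
q=D(DATA[1][0])
for k in range(9):
    a=k/8; Rk=R0@Ro.from_rotvec(d[3:]*a,degrees=True).as_matrix(); q,e=ik(p0+(tgt-p0)*a,Rk,q); print(np.round(q,0),round(e,4))
E
```

```text
back [ 2.100e-03  3.050e-02 -5.580e-02  1.980e+00  3.686e+01  5.700e-01]
tilt [-2.960e-02 -3.350e-02  1.289e-01 -2.000e+01 -3.464e+01 -0.000e+00]
[  37.   -3.  -18.   -0.  -74. -110.] 0.0
[  35.   -5.  -22.   -1.  -68. -108.] 0.0
[  33.   -6.  -25.   -3.  -61. -105.] 0.0
[  31.   -7.  -29.   -5.  -55. -102.] 0.0
[ 28.  -8. -31.  -8. -48. -97.] 0.0
[ 25.  -8. -33. -13. -42. -90.] 0.0
[ 21.  -8. -34. -21. -38. -80.] 0.0
[ 14.  -6. -33. -32. -36. -66.] 0.0
[  6.  -3. -32. -44. -37. -49.] 0.0
```

To row units: -0.056 m / 0.5 = -0.112, -0.05 m / 0.5 = -0.1, 36.8 degrees / 45 = 0.8178.

Request:
pendant(
  plan={"segments": [[0, 0, -0.02, 0, 0.1333, 0], [0, 0.01, -0.04, 0, 0.2667, 0], [0, 0.02, -0.06, 0.0222, 0.4, 0], [0, 0.034, -0.08, 0.0222, 0.5333, 0], [0.004, 0.046, -0.1, 0.0444, 0.6667, 0], [0.004, 0.06, -0.112, 0.0444, 0.8178, 0.0111], [0.004, 0.06, -0.112, 0.0444, 0.8178, 0.0111], [0.004, 0.06, -0.112, 0.0444, 0.8178, 0.0111]]},
)

```text
time_s: 7.2
tcp_pos: [0.4509, 0.0975, 0.2952]
eef_rot: [-179.9, -0.1, -163.0]
contact_force: [0.0, 0.1, -0.2]
gripper_width: 0.0159
gripper_force: 40.0
```

```bash
python3 - <<'E'
from kin import *
from plant import r
s=r.get_state(); print(s["joints"])
R=tool(PSI+30,40)@A("z",30); print(rel(s,tw(-.115,.09)-.1005*R[:,2],R))
E
```

```text
[ 3.68457456e+01 -2.48169108e+00 -1.83609337e+01  8.81150170e-02
 -7.42172629e+01 -1.09854860e+02]
[-2.790e-02 -3.470e-02  1.283e-01 -2.005e+01 -3.474e+01  2.300e-01]
```

The manual's scale: shifts go in shares of 0.5 m and turns go in shares of 45 degrees. Converting my numbers, 0.1283 m / 0.5 = 0.2566, 0.118 m / 0.5 = 0.236, -34.7 degrees / 45 = -0.7711.

Request:
pendant(
  plan={"segments": [[-0.004, -0.006, 0.02, -0.0444, -0.0756, 0], [-0.01, -0.012, 0.046, -0.0889, -0.1556, 0], [-0.016, -0.02, 0.074, -0.1333, -0.2311, 0], [-0.022, -0.026, 0.102, -0.1778, -0.3111, 0], [-0.028, -0.034, 0.13, -0.2222, -0.3844, 0], [-0.034, -0.04, 0.158, -0.2667, -0.4667, 0], [-0.04, -0.048, 0.186, -0.3111, -0.54, 0], [-0.046, -0.056, 0.214, -0.3556, -0.6156, 0], [-0.052, -0.064, 0.236, -0.4, -0.6933, 0.0022], [-0.056, -0.0694, 0.2566, -0.4444, -0.7711, 0.0044], [-0.056, -0.0694, 0.2566, -0.4444, -0.7711, 0.0044], [-0.056, -0.0694, 0.2566, -0.4444, -0.7711, 0.0044]]},
)

```text
time_s: 8.2
tcp_pos: [0.4853, 0.07, 0.1667]
eef_rot: [157.1, 33.9, -170.4]
contact_force: [-0.2, -1.1, -0.3]
gripper_width: 0.0159
gripper_force: 40.0
```

Request:
pendant(
  plan={"segments": [[0, 0, 0, 0, 0, 0], [0, 0, 0, 0, 0, 0], [0, 0, 0, 0, 0, 0]]},
)

```text
time_s: 8.45
tcp_pos: [0.4866, 0.0721, 0.169]
eef_rot: [157.2, 34.0, -170.1]
contact_force: [0.2, -0.3, -0.4]
gripper_width: 0.0156
gripper_force: 40.0
```

```bash
python3 - <<'E'
from kin import *
from plant import r
s=r.get_state(); print(s["joints"],s["contact_force"])
R=tool(PSI+30,40)@A("z",30); print(rel(s,tw(-.115,.09)-.1005*R[:,2],R))
t0=tip(s,.1005); print("tip",t0)
for n in("scene","top"):
    c=r.capture(n); np.savez(n+"1.npz",**c); M=np.linalg.inv(c["cam_to_world"])
    f=lambda w:((lambda v:np.round([c["fx"]*v[0]/v[2]+c["cx"],c["fy"]*v[1]/v[2]+c["cy"]],1))((M@np.r_[w,1])))
    print(n,"tip",f(t0),"lip",f(tw(-.078,.072)),"hinge",f(tw(.03,.07)))
    x,y=f(t0).astype(int); x0,y0=max(x-60,0),max(y-50,0)
    cv2.imwrite(f"pics/{n}1.png",cv2.resize(c["frame"][y0:y0+100,x0:x0+120,::-1],(720,600),interpolation=cv2.INTER_CUBIC)); print("crop",x0,y0)
E
```

```text
[  5.75505973  -3.17530248 -32.10398158 -44.32423499 -37.32856382
 -48.34626979] [ 0.17474772 -0.29646465 -0.40672835]
[ 0.0002 -0.001   0.002   0.09    0.12    0.17  ]
tip [0.53093338 0.11938237 0.09217411]
scene tip [249.  198.1] lip [256.7 199.1] hinge [275.5 184.6]
crop 189 148
top tip [251.8 214.9] lip [248.7 203.4] hinge [237.8 170.1]
crop 191 164
```

View pics/scene1.png

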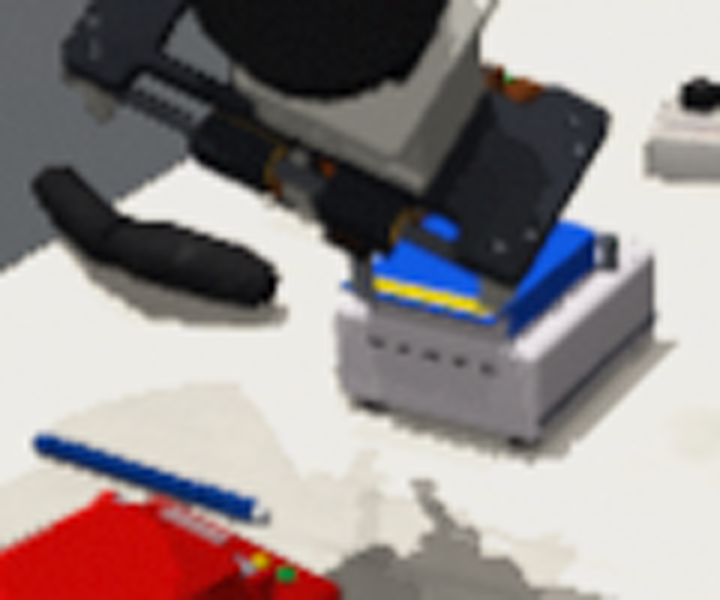

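View pics/top1.png

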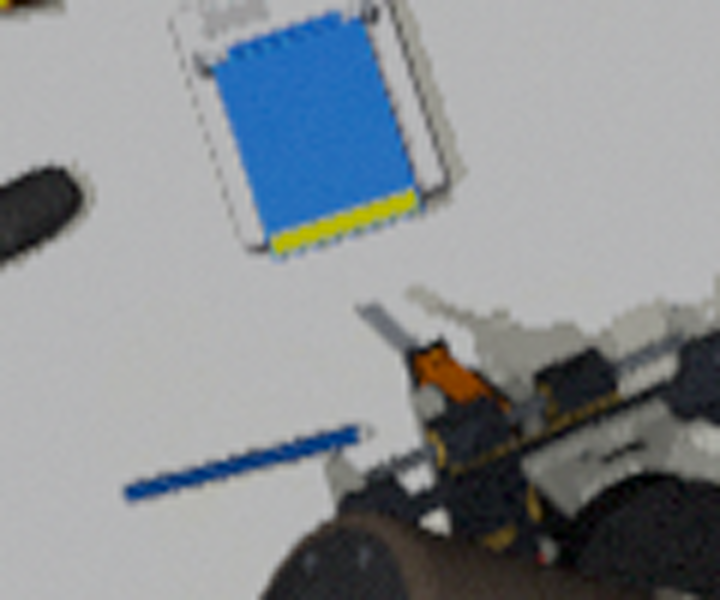

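Do it in two calls with force check between.

Top view: tip at crop (362,305) = pixel (251.3,214.8), half a pixel from the predicted (251.8,214.9); the lip's front middle is at (248.8,202.5), as modelled. Inserting the tip.

```bash
python3 - <<'E'
from kin import *
from plant import r
s=r.get_state(); p,C=cur(s); t0=tip(s,.1005)
for x,z in[(-.115,.05),(-.072,.05),(-.072,.057),(-.070,.064),(-.066,.076),(-.062,.088),(-.056,.101),(-.049,.115),(-.040,.129),(-.029,.141),(-.016,.150),(0,.157),(.014,.161),(.03,.162),(.042,.161),(.052,.160)]:
    print((x,z),np.round(C.T@(tw(x,z)-t0),4))
E
```

```text
(-0.115, 0.05) [ 0.023  -0.0144  0.0324]
(-0.072, 0.05) [-0.0124 -0.0189  0.0564]
(-0.072, 0.057) [-0.0163 -0.0167  0.051 ]
(-0.07, 0.064) [-0.0219 -0.0146  0.0468]
(-0.066, 0.076) [-0.0319 -0.0112  0.0399]
(-0.062, 0.088) [-0.0419 -0.0078  0.0329]
(-0.056, 0.101) [-0.0541 -0.0042  0.0263]
(-0.049, 0.115) [-0.0677 -0.0005  0.0196]
(-0.04, 0.129) [-0.0829  0.0031  0.0139]
(-0.029, 0.141) [-0.0987  0.0058  0.0109]
(-0.016, 0.15) [-0.1144  0.0073  0.0112]
(0, 0.157) [-0.1315  0.0079  0.0148]
(0.014, 0.161) [-0.1453  0.0077  0.0196]
(0.03, 0.162) [-0.159   0.0063  0.0278]
(0.042, 0.161) [-0.1683  0.0047  0.0352]
(0.052, 0.16) [-0.176   0.0034  0.0416]
```

To row units: 0.0564 m / 0.5 = 0.1128, 0.051 m / 0.5 = 0.102.

Request:
pendant(
  plan={"segments": [[0.016, -0.01, 0.02, 0, 0, 0], [0.032, -0.02, 0.044, 0, 0, 0], [0.046, -0.0288, 0.0648, 0, 0, 0], [0.046, -0.0288, 0.0648, 0, 0, 0], [0.022, -0.032, 0.08, 0, 0, 0], [-0.002, -0.035, 0.098, 0, 0, 0], [-0.0248, -0.0378, 0.1128, 0, 0, 0], [-0.0248, -0.0378, 0.1128, 0, 0, 0], [-0.0326, -0.0334, 0.102, 0, 0, 0], [-0.0438, -0.0292, 0.0936, 0, 0, 0], [-0.0538, -0.0258, 0.0868, 0, 0, 0], [-0.0638, -0.0224, 0.0798, 0, 0, 0]]},
)

```text
time_s: 9.55
tcp_pos: [0.5348, 0.0858, 0.1526]
eef_rot: [157.1, 34.0, -170.1]
contact_force: [-1.2, -0.5, -0.5]
gripper_width: 0.0157
gripper_force: 40.0
```

```bash
python3 - <<'E'
from kin import *
from plant import r
s=r.get_state(); p,C=cur(s); t0=tip(s,.1005); pp=np.radians(PSI)
d=t0-TC; print("tip tester",np.round([d[0]*np.cos(pp)+d[1]*np.sin(pp),-d[0]*np.sin(pp)+d[1]*np.cos(pp),d[2]],4),s["contact_force"])
for n in("scene","top"):
    c=r.capture(n); np.savez(n+"2.npz",**c); H=hsv(c);P=pts(c)
    m=np.zeros(P.shape[:2],bool); b=(240,305,160,225) if n=="scene" else (215,265,140,215); m[b[2]:b[3],b[0]:b[1]]=1
    y=m&(H[...,0]>20)&(H[...,0]<35)&(H[...,1]>140); b=m&(H[...,0]>95)&(H[...,0]<125)&(H[...,1]>140)
    for k in(y,b): print(n,k.sum(),np.round(np.median(P[k],0),4) if k.any() else "",np.round(P[k][:,2].max(),3) if k.any() else "")
E
```

```text
tip tester [-0.0659 -0.0003  0.0758] [-1.22891762 -0.48114136 -0.53678666]
scene 7 [0.5717 0.1268 0.0956] 0.205
scene 156 [0.6016 0.1039 0.0897] 0.626
top 56 [0.5777 0.1347 0.1014] 1.344
top 754 [0.6287 0.1469 0.0888] 1.344
```

To row units: -0.0668 m / 0.5 = -0.1336, -0.051 m / 0.5 = -0.102.

Request:
pendant(
  plan={"segments": [[-0.01, 0.0034, -0.007, 0, 0, 0], [-0.02, 0.0068, -0.014, 0, 0, 0], [-0.032, 0.01, -0.0206, 0, 0, 0], [-0.0444, 0.014, -0.0272, 0, 0, 0], [-0.058, 0.0176, -0.034, 0, 0, 0], [-0.0716, 0.0214, -0.0406, 0, 0, 0], [-0.0868, 0.025, -0.0462, 0, 0, 0], [-0.102, 0.0286, -0.052, 0, 0, 0], [-0.118, 0.0314, -0.055, 0, 0, 0], [-0.1336, 0.034, -0.058, 0, 0, 0], [-0.1336, 0.034, -0.058, 0, 0, 0]]},
)

```text
time_s: 10.57
tcp_pos: [0.5718, 0.0964, 0.2188]
eef_rot: [157.2, 34.1, -170.1]
contact_force: [0.0, -0.3, -0.5]
gripper_width: 0.0159
gripper_force: 40.0
```

```bash
python3 - <<'E'
from kin import *
from plant import r
s=r.get_state(); p,C=cur(s); t0=tip(s,.1005); pp=np.radians(PSI)
d=t0-TC; print("tip tester",np.round([d[0]*np.cos(pp)+d[1]*np.sin(pp),-d[0]*np.sin(pp)+d[1]*np.cos(pp),d[2]],4),s["contact_force"])
c=r.capture("scene"); cv2.imwrite("pics/lev.png",cv2.resize(c["frame"][110:230,200:340,::-1],(700,600),interpolation=cv2.INTER_CUBIC))
for x,z in[(-.029,.141),(-.016,.150),(0,.157),(.014,.161),(.03,.162),(.042,.161),(.052,.160)]:
    print((x,z),np.round(C.T@(tw(x,z)-t0),4))
E
```

```text
tip tester [-0.0272 -0.001   0.1421] [ 0.03018626 -0.32362587 -0.50535178]
(-0.029, 0.141) [0.0022 0.0008 0.0001]
(-0.016, 0.15) [-0.0135  0.0023  0.0005]
(0, 0.157) [-0.0306  0.0029  0.0041]
(0.014, 0.161) [-0.0444  0.0027  0.0089]
(0.03, 0.162) [-0.0581  0.0014  0.0171]
(0.042, 0.161) [-0.0674 -0.0002  0.0246]
(0.052, 0.16) [-0.075  -0.0016  0.031 ]
```

View pics/lev.png

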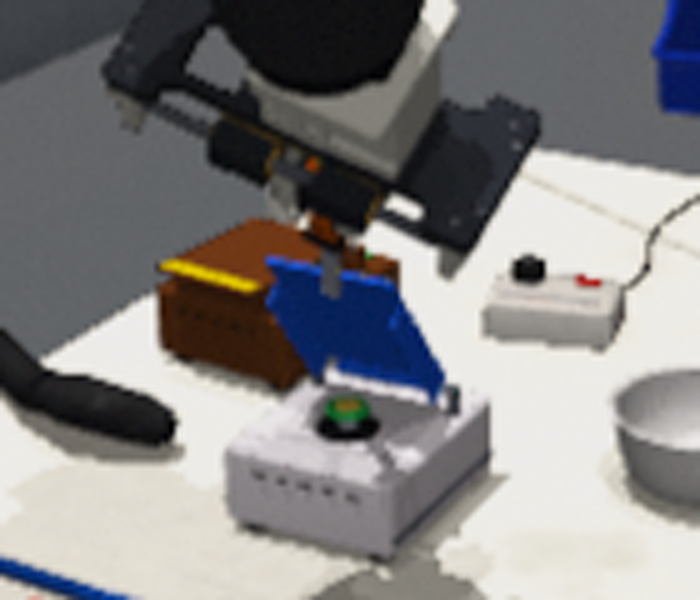

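The cover stands at about 60° with the blade against its inside (crop (330,275)); the brass spot on the green disc shows at crop (347,407). Continuing.

To row units: -0.077 m / 0.5 = -0.154, -0.075 m / 0.5 = -0.15.

Request:
pendant(
  plan={"segments": [[-0.0134, 0.0024, 0.0006, 0, 0, 0], [-0.027, 0.0046, 0.001, 0, 0, 0], [-0.044, 0.0052, 0.0046, 0, 0, 0], [-0.0612, 0.0058, 0.0082, 0, 0, 0], [-0.075, 0.0056, 0.013, 0, 0, 0], [-0.0888, 0.0054, 0.0178, 0, 0, 0], [-0.1026, 0.004, 0.026, 0, 0, 0], [-0.1162, 0.0028, 0.0342, 0, 0, 0], [-0.1348, -0.0004, 0.0492, 0, 0, 0], [-0.15, -0.0032, 0.062, 0, 0, 0], [-0.154, -0.004, 0.068, 0, 0, 0], [-0.154, -0.004, 0.068, 0, 0, 0]]},
)

```text
time_s: 11.62
tcp_pos: [0.6495, 0.1215, 0.2325]
eef_rot: [157.1, 33.9, -170.2]
contact_force: [0.4, 0.1, -1.5]
gripper_width: 0.0161
gripper_force: 40.0
```

```bash
python3 - <<'E'
from kin import *
from plant import r
s=r.get_state(); p,C=cur(s); t0=tip(s,.1005); pp=np.radians(PSI)
d=t0-TC; print("tip tester",np.round([d[0]*np.cos(pp)+d[1]*np.sin(pp),-d[0]*np.sin(pp)+d[1]*np.cos(pp),d[2]],4),s["contact_force"])
R=tool(PSI,0)
print("retreat",np.round(C.T@(tw(-.06,.19)-t0),4))
for g in((-.06,.19),(-.015,.09)): print(rel(s,tw(*g)-.1005*R[:,2],R))
q=s["joints"]
d1=rel(s,tw(-.06,.19)-.1005*R[:,2],R)
for k in range(9):
    a=k/8; Rk=C@Ro.from_rotvec(d1[3:]*a,degrees=True).as_matrix(); q,e=ik(p+C@d1[:3]*a,Rk,q); print(np.round(q,0),round(e,4))
E
```

```text
tip tester [0.0543 0.0007 0.1556] [ 0.4208419   0.14052619 -1.45865596]
retreat [ 0.0749  0.0223 -0.0902]
[ 1.880e-02  5.470e-02 -6.660e-02  2.010e+01  3.472e+01  8.000e-02]
[3.750e-02 1.780e-02 3.500e-02 2.010e+01 3.472e+01 8.000e-02]
[ 12.   7. -15. -36. -39. -63.] 0.0
[ 16.   6. -15. -27. -41. -73.] 0.0
[ 20.   6. -15. -19. -44. -82.] 0.0
[ 22.   6. -14. -14. -48. -88.] 0.0
[ 25.   6. -13.  -9. -53. -93.] 0.0
[ 27.   7. -11.  -6. -58. -97.] 0.0
[  28.    8.   -8.   -4.  -64. -100.] 0.0
[  30.   10.   -6.   -2.  -69. -103.] 0.0
[  32.   12.   -3.    0.  -75. -105.] 0.0
```

To row units: -0.0902 m / 0.5 = -0.1804, -0.03 m / 0.5 = -0.06.

Request:
pendant(
  plan={"segments": [[0.016, 0.004, -0.02, 0, 0, 0], [0.05, 0.014, -0.06, 0, 0, 0], [0.09, 0.026, -0.11, 0, 0, 0], [0.13, 0.038, -0.156, 0, 0, 0], [0.1498, 0.0446, -0.1804, 0, 0, 0], [0.1498, 0.0446, -0.1804, 0, 0, 0]]},
)

```text
time_s: 12.12
tcp_pos: [0.5365, 0.0866, 0.27]
eef_rot: [157.1, 34.2, -170.2]
contact_force: [-0.6, 0.3, -0.6]
gripper_width: 0.0158
gripper_force: 40.0
```

```bash
python3 - <<'E'
from kin import *
from plant import r
s=r.get_state(); R=tool(PSI,0); print(rel(s,tw(-.06,.19)-.1005*R[:,2],R))
E
```

```text
[-5.750e-02  3.100e-02  2.860e-02  2.006e+01  3.498e+01  1.200e-01]
```

To row units: -0.0575 m / 0.5 = -0.115, -0.054 m / 0.5 = -0.108, 35 degrees / 45 = 0.7778.

Request:
pendant(
  plan={"segments": [[-0.012, 0.006, 0.002, 0.0444, 0.0778, 0], [-0.026, 0.012, 0.006, 0.0889, 0.1556, 0], [-0.038, 0.018, 0.01, 0.1333, 0.2333, 0], [-0.05, 0.026, 0.016, 0.1778, 0.3111, 0], [-0.062, 0.032, 0.022, 0.2222, 0.3889, 0], [-0.074, 0.038, 0.028, 0.2667, 0.4667, 0], [-0.086, 0.044, 0.036, 0.3111, 0.5444, 0], [-0.098, 0.052, 0.044, 0.3556, 0.6222, 0], [-0.108, 0.058, 0.052, 0.4, 0.7, 0], [-0.115, 0.062, 0.0572, 0.4444, 0.7778, 0.0022], [-0.115, 0.062, 0.0572, 0.4444, 0.7778, 0.0022], [-0.115, 0.062, 0.0572, 0.4444, 0.7778, 0.0022]]},
)

```text
time_s: 13.12
tcp_pos: [0.5877, 0.1369, 0.2867]
eef_rot: [179.9, -0.3, -163.1]
contact_force: [0.2, -0.7, -1.2]
gripper_width: 0.0162
gripper_force: 40.0
```

Request:
pendant(
  plan={"segments": [[0, 0, 0, 0, 0, 0], [0, 0, 0, 0, 0, 0], [0, 0, 0, 0, 0, 0]]},
)

```text
time_s: 13.37
tcp_pos: [0.5872, 0.1356, 0.2888]
eef_rot: [179.9, -0.1, -163.2]
contact_force: [0.2, 0.2, -1.1]
gripper_width: 0.0155
gripper_force: 40.0
```

```bash
python3 - <<'E'
from kin import *
from plant import r
s=r.get_state(); R=tool(PSI,0); print(rel(s,tw(-.06,.19)-.1005*R[:,2],R), rel(s,tw(-.015,.09)-.1005*R[:,2],R),s["contact_force"])
for n in("scene","top"):
    c=r.capture(n); np.savez(n+"3.npz",**c); P=pts(c);H=hsv(c);M=np.linalg.inv(c["cam_to_world"])
    f=lambda w:((lambda v:np.round([c["fx"]*v[0]/v[2]+c["cx"],c["fy"]*v[1]/v[2]+c["cy"]],1))((M@np.r_[w,1])))
    t0=tip(s,.1005); sp=f(tw(-.015,.07)); print(n,"tip",f(t0),"spot pred",sp)
    x,y=sp.astype(int); g=np.zeros(P.shape[:2],bool); g[y-10:y+11,x-12:x+13]=1
    for nm,m in(("green",g&(H[...,0]>40)&(H[...,0]<85)&(H[...,1]>110)),("brass",g&(H[...,0]>12)&(H[...,0]<33)&(H[...,1]>90))):
        v,u=np.where(m); 
        if m.any(): print(nm,m.sum(),u.mean().round(1),v.mean().round(1),np.round(np.median(P[m],0),4),u.min(),u.max(),v.min(),v.max())
    x0,y0=x-60,y-50
    im=c["frame"][y0:y0+100,x0:x0+120,::-1]; cv2.imwrite(f"pics/{n}3.png",cv2.resize(im,(480,400),interpolation=cv2.INTER_CUBIC)); print("crop",x0,y0)
a=cv2.imread("pics/scene3.png");b=cv2.imread("pics/top3.png");cv2.imwrite("pics/both3.png",cv2.resize(np.hstack([a,b]),(800,333)))
E
```

```text
[ 0.0027  0.0004 -0.0017  0.11   -0.11    0.02  ] [-0.0425  0.0002  0.0982  0.11   -0.11    0.02  ] [ 0.20111987  0.24489994 -1.08393037]
scene tip [259.  156.7] spot pred [268.  190.7]
green 25 269.0 192.2 [0.6253 0.1425 0.0678] 265 273 190 194
brass 7 267.3 189.4 [0.6326 0.1511 0.0674] 257 270 183 191
crop 208 140
top tip [242.2 192.1] spot pred [242.3 184. ]
green 8 241.1 182.4 [0.5598 0.0977 0.5315] 233 246 177 193
brass 9 234.9 179.4 [0.5526 0.101  0.6475] 230 254 174 190
crop 182 134
```

View pics/both3.png

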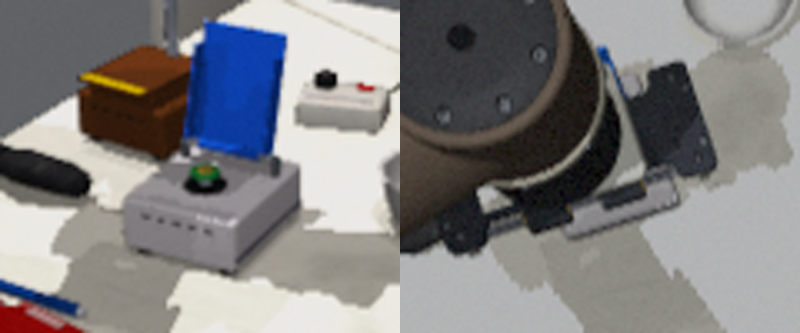

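Left crop: the cover stands past upright, leaning slightly back, green contact at crop (206,178) free; right (top view): the gripper hides the tester. Moving over the spot.

To row units: 0.1 m / 0.5 = 0.2, -0.0425 m / 0.5 = -0.085, -0.1 degrees / 45 = -0.0022.

Request:
pendant(
  plan={"segments": [[-0.03, 0, 0, 0, 0, 0], [-0.07, 0, 0.02, 0, 0, 0], [-0.085, 0, 0.06, 0, 0, 0], [-0.085, 0, 0.11, 0, 0, 0], [-0.085, 0, 0.16, 0, 0, 0], [-0.085, 0, 0.19, 0.0022, -0.0022, 0], [-0.085, 0, 0.2, 0.0022, -0.0022, 0], [-0.085, 0, 0.2, 0.0022, -0.0022, 0], [-0.085, 0, 0.2, 0.0022, -0.0022, 0], [-0.085, 0, 0.2, 0.0022, -0.0022, 0]]},
)

```text
time_s: 14.3
tcp_pos: [0.6288, 0.1487, 0.1897]
eef_rot: [-180.0, 0.1, -163.1]
contact_force: [0.7, 0.0, -0.9]
gripper_width: 0.0162
gripper_force: 40.0
```

```bash
python3 - <<'E'
from kin import *
from plant import r
s=r.get_state(); t0=tip(s,.1005); print("tip",t0,"spot model",tw(-.015,.07),s["contact_force"])
c=r.capture("scene"); np.savez("scene4.npz",**c); M=np.linalg.inv(c["cam_to_world"])
f=lambda w:((lambda v:np.round([c["fx"]*v[0]/v[2]+c["cx"],c["fy"]*v[1]/v[2]+c["cy"]],1))((M@np.r_[w,1])))
print("tip px",f(t0),"spot px",f(tw(-.015,.07)),"10mm dx,dy px",f(tw(-.005,.07))-f(tw(-.015,.07)),f(tw(-.015,.07,.01))-f(tw(-.015,.07)))
cv2.imwrite("pics/spot.png",cv2.resize(c["frame"][150:210,230:310,::-1],(800,600),interpolation=cv2.INTER_CUBIC))
E
```

```text
tip [0.62887262 0.14870057 0.08924502] spot model [0.62764021 0.14816452 0.07      ] [ 0.65355587  0.04789859 -0.89989274]
tip px [268.  184.3] spot px [268.  190.7] 10mm dx,dy px [ 1.7 -1.4] [-3.1 -0.7]
```

View pics/spot.png

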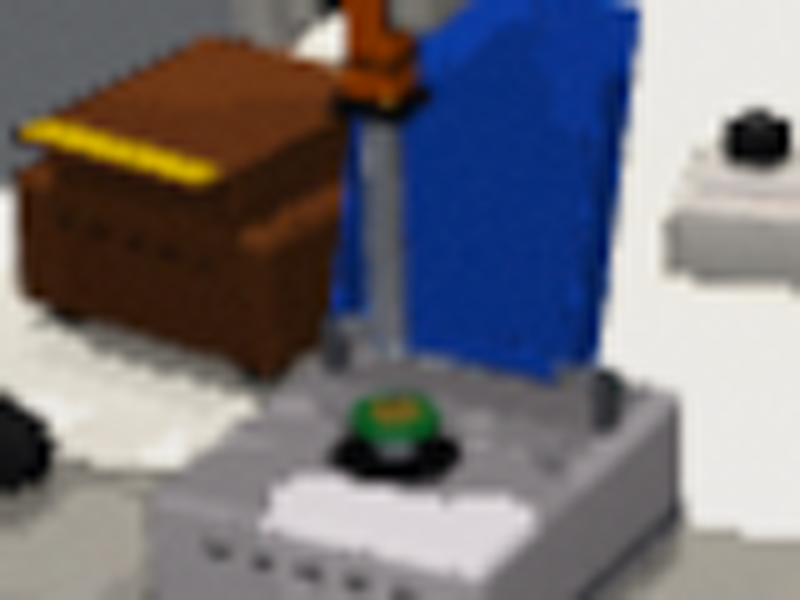

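Blade tip at pixel (268.3,185), brass spot at (269.2,190.5), so the tip wants to go about 2 mm to the tester's right. Hovering lower and taking a force baseline.

To row units: 0.013 m / 0.5 = 0.026, 0.009 m / 0.5 = 0.018.

```bash
cat > force.py <<'E'
from kin import *
from plant import r
F=[];Pz=[]
for i in range(8):
    r.capture("scene"); s=r.get_state(); F.append(s["contact_force"]); Pz.append(tip(s,.1005))
print("F",np.round(np.mean(F,0),2),"sd",np.round(np.std(F,0),2),"tip",np.round(np.mean(Pz,0),4),"rot",np.round(s["eef_rot"],2),"w",round(s["gripper_width"],4),"t",s["time_s"])
E
```

Request:
pendant(
  plan={"segments": [[-0.001, -0.0044, 0.008, 0, 0, 0], [-0.001, -0.0044, 0.018, 0, 0, 0], [-0.001, -0.0044, 0.026, 0, 0, 0], [-0.001, -0.0044, 0.026, 0, 0, 0], [-0.001, -0.0044, 0.026, 0, 0, 0]]},
)

```text
time_s: 14.77
tcp_pos: [0.6288, 0.1464, 0.1744]
eef_rot: [-180.0, -0.2, -163.1]
contact_force: [0.8, -0.8, -0.8]
gripper_width: 0.0158
gripper_force: 40.0
```

```bash
python3 force.py
```

```text
F [ 0.01  0.11 -0.3 ] sd [0.39 0.43 0.56] tip [0.629  0.1465 0.0745] rot [-1.7998e+02 -9.0000e-02 -1.6315e+02] w 0.0159 t 15.1667
```

To row units: 0.005 m / 0.5 = 0.01, 0.004 m / 0.5 = 0.008.

Request:
pendant(
  plan={"segments": [[0, 0, 0.004, 0, 0, 0], [0, 0, 0.008, 0, 0, 0], [0, 0, 0.01, 0, 0, 0], [0, 0, 0.01, 0, 0, 0], [0, 0, 0.01, 0, 0, 0]]},
)

```text
time_s: 15.58
tcp_pos: [0.629, 0.1466, 0.1699]
eef_rot: [-180.0, -0.1, -163.1]
contact_force: [-0.7, 0.6, 1.0]
gripper_width: 0.0163
gripper_force: 40.0
```

```bash
python3 force.py
```

```text
F [-0.1   0.2   0.49] sd [0.46 0.39 0.28] tip [0.6289 0.1464 0.0695] rot [-1.7998e+02 -1.0000e-01 -1.6315e+02] w 0.016 t 15.9833
```

Request:
pendant(
  plan={"segments": [[0, 0, 0.002, 0, 0, 0], [0, 0, 0.004, 0, 0, 0], [0, 0, 0.004, 0, 0, 0], [0, 0, 0.004, 0, 0, 0]]},
)

```text
time_s: 16.32
tcp_pos: [0.6291, 0.1465, 0.1679]
eef_rot: [-180.0, -0.1, -163.1]
contact_force: [-0.8, 1.4, 1.4]
gripper_width: 0.0154
gripper_force: 40.0
```

```bash
python3 force.py
```

```text
F [-0.6   0.29  1.52] sd [0.38 0.5  0.47] tip [0.6289 0.1464 0.0674] rot [-1.7997e+02 -1.0000e-01 -1.6315e+02] w 0.0157 t 16.7167
```

To row units: 0.0035 m / 0.5 = 0.007, 0.003 m / 0.5 = 0.006.

Request:
pendant(
  plan={"segments": [[0, 0, 0.002, 0, 0, 0], [0, 0, 0.004, 0, 0, 0], [0, 0, 0.006, 0, 0, 0], [0, 0, 0.007, 0, 0, 0], [0, 0, 0.007, 0, 0, 0], [0, 0, 0.007, 0, 0, 0]]},
)

```text
time_s: 17.22
tcp_pos: [0.6291, 0.1465, 0.1645]
eef_rot: [-180.0, -0.1, -163.1]
contact_force: [-1.0, -0.0, 2.0]
gripper_width: 0.0155
gripper_force: 40.0
```

```bash
python3 force.py;  python3 - <<'E'
from h import *
from plant import r
c=r.capture("scene");np.savez("scene5.npz",**c);cv2.imwrite("pics/press.png",cv2.resize(c["frame"][150:210,230:310,::-1],(800,600),interpolation=cv2.INTER_CUBIC))
E
```

```text
F [-0.75  0.56  2.45] sd [0.35 0.44 0.69] tip [0.6289 0.1464 0.064 ] rot [-1.7997e+02 -1.0000e-01 -1.6315e+02] w 0.0159 t 17.6167
```

View pics/press.png

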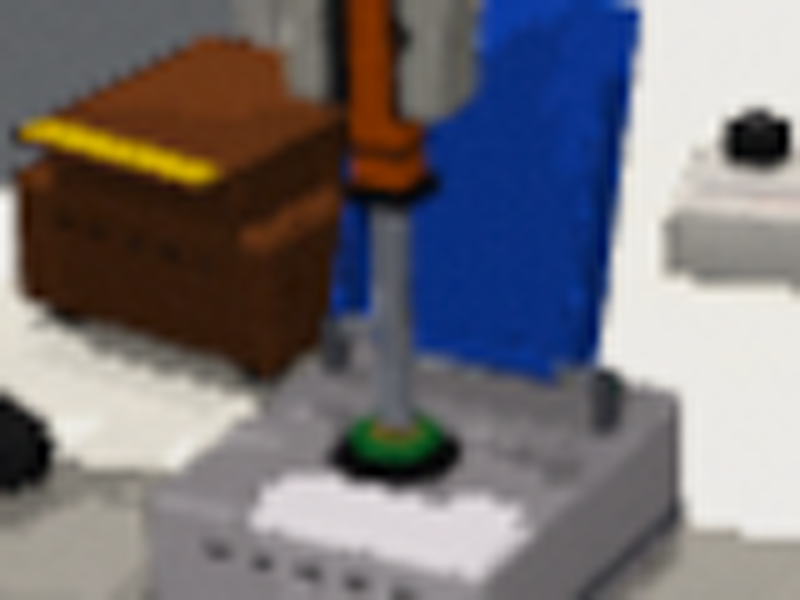

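The blade stands upright with its tip in the brass spot (crop (397,425)). The disc has sunk about 2 px, and force and height give 5–6 mm. The cover is still upright. Handing in.

```bash
python3 -c "
from plant import r
print(r.close_job())"
```

```text
the job is handed in; nothing more can be done
None
```

The job is handed in at about 18 s of the 67 s allowed: the cover is levered past upright with the probe alone, and the probe is held upright on the brass spot, pressing the contact an estimated 5–6 mm (about 2.8 N). I saw no contact with the other instruments, but did not check them again at the end.

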